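# Roll the tablet's edge strip flat

## Robot

A 7-joint arm with a two-finger parallel gripper is mounted at the origin on the work surface. World frame = base frame: x ahead of the robot, y to its left, z up, the work surface at z = 0. Lengths are in m, angles in rad, forces in N, time in s.
With the tool pointing down it reaches from about 0.4 to 0.85 m from the base axis. Payload 10.4 kg.
Tool frame: the origin (TCP) lies between the finger pads; the fingertips stand ahead of it and the grasp point (between the pads) lies 5 mm behind it (manip.tip_extent is the z of the fingertips in the tool frame, in m); z points along the fingers, y is the line along which they close (so a half turn about z gives the same grasp; the last joint's range is limited). The gripper opens to 85 mm and grips with 20 to 120 N. Pads are 22 mm wide; open, the fingers measure 114 mm over their backs; the gripper's body (76 mm by 85 mm) begins 54 mm behind the grasp point. The pads swing forward as they close: fully open they stand 13 mm farther back than shut.
Start: joints at [-1.371, 0.332, -0.065, 1.46, 0.022, 1.35, -0.088], TCP at [0.138, 0.61, 0.245] pointing down, gripper open.
Joint ranges: [-2.6, 2.6], [-0.5, 2.12], [-1.47, 1.34], [0.16, 2.42], [-1.27, 4.41], [0.06, 2.06], [-2.6, 2.6]. Speed limits (rad/s): [2.22, 2.22, 2.79, 2.79, 3.14, 3.14, 3.14].

## Interface

Orientations are given as a unit quaternion [x, y, z, w].
In Python, from workcell import status, viewer, manip gives the robot as it stands.
- The arm moves only by the tool play_rows, never from a script. Its argument "plan" is one flat list of numbers, 7 for each row, row after row: the turn, a rotation vector about the tool's x, y, z in degrees, then the shift along the tool's x, y, z in m, then the opening, from 0 (shut) to 1 (fully open). In form: [ax, ay, az, dx, dy, dz, grip, ax, ay, az, dx, dy, dz, grip, ...]. A call has 1 to 20 rows; each row is the pose to reach, as a shift and turn from the pose commanded when the call began, along the tool's axes at that moment; what a row does not reach only later rows make up. A row lasts 1/8 s, in which the tool goes at most 62.5 mm and 10.7 degrees, less where a joint would pass 70% of its speed; a pose out of reach is approached as far as the arm can. A call with a gripper value outside its range is refused whole. The fingers move at their own pace and stop on an object; "squeeze" is the grip in N (left out, the last holds). Time passes only in rows, so rows that repeat a pose let the fingers close. It gives the time, the measured TCP pose, the force, the opening and the grip force at its end, in the units of the state.
- status.get_obs(): the state, without advancing time (a new reading comes with each control period).
- viewer.camera(name): name is "scene" or "top" or "wrist"; returns the picture (480x640x3 uint8, red, green, blue); there is no depth.
- viewer.camera_model(name): a dict with "fx", "fy", "cx", "cy" (pixels), "R" (3x3) and "t" (3): a world point X has camera coordinates R X + t. Camera axes: x right, y down, z forward; pixel columns grow to the right and rows downward; lengths in m; the calibration is good to about 2 mm. The wrist camera is an equidistant fisheye: a pixel r from the principal point sees the ray r / f radians off the axis. A picture is of the moment at which its call begins: read the wrist's pose just before it. camera_model takes no time and is no camera call; for the wrist camera it gives the pose at the moment of the call.
- manip.hand_in(): hands the job in; it is judged then, once.
The state is a dict: "clock": time; "joint_pos": joint angles; "joint_velocities": joint speeds; "tau": joint torques, N m; "position": TCP position; "ee_rot": TCP orientation; "ft_force": force on the tool from outside, world axes, zero at the start; "torque": the same for the moment, N m; "grip_width": opening from 0.0 (shut) to 1.0 (fully open); "grasp_force": force on a finger pad.
Only numpy, scipy, OpenCV 4.12 (cv2) and the standard library are available. Lean on these libraries where they do the work, as an engineer would, in place of code of your own. Each camera call takes 0.05 s, during which the arm holds its last target. There are 200 camera calls.

## Task

Take the hand roller from its stand and roll its wheel along the tablet's edge strip with firm, even pressure, about 16 N and never more than 28 N, until the strip is pressed fully home along its whole length. Press the strip with the roller only, not with the gripper, then stand the roller back upright in its stand and let go. Leave the other things on the bench alone.

Things in the scene. Friction and masses are not known exactly. Their poses are not given: they have to be found in the camera images.
- roller: Hand roller standing upright in its stand, 105 mm tall, 340 g. Origin: lowest point of its wheel, below the handle's centre line; z up along the handle, y along the wheel's axle, x the way it rolls. Rubber wheel 40 mm in diameter, 22 mm wide, between two fork plates (34 mm over their outsides, 18 mm along x, down to 12 mm above the origin). Guard disc 68 mm wide, 48 to 53 mm above the origin.
- roller_grip (a point): Middle of the roller's square wooden handle, where to grip it: 76 mm above the roller's origin, so that the fingertips are just above the guard disc; a light grip slips down the handle until they rest on the disc. The handle is 24 x 24 mm, its sides along the roller's x and y, from 53 to 105 mm above the roller's origin.
- wheel (a joint): Turn of the roller's wheel in rad, 0 at the start; either sign as it rolls one way or the other, 20 mm of travel per rad.
- stand: White square holder fixed to the bench, 74 x 74 x 64 mm, with a 50 x 50 mm pocket open on top. Origin: centre of its underside. Wheel and fork hang in the pocket, 5 to 8 mm to spare on each side if turned square to it (within 0.1 rad, any quarter turn), and the guard disc lies on the rim: the roller's origin is then 16 mm above the stand's.
- cradle: Aluminium base of the repair cradle, 170 x 220 x 32 mm, fixed to the bench. Origin: centre of its underside. On it a padded bed carries a black tablet, 112 x 196 mm, screen up, and along the tablet's long edge, at x = -55 mm and parallel to the cradle's y, the edge strip: a row of seven grey snap-in clips, each 24 mm long and 12 mm wide, 25 mm from centre to centre, 174 mm in all.
- strip_mid (a point): Middle of the strip, at the nominal height of the seated strip's top, 63 mm above the bench. The bed's height (2 to 30 mm above nominal) and its slope along the strip (up to 0.08 rad either way, 7 mm at the strip's ends) differ each time and are not reported: find them by feel. The padded bed gives about 1 mm per 15 N. A seated clip's top is 3 mm above the screen.
- strip_end_a (a point): Outer end of the strip at clip1 (the cradle's -y end), on the strip's centre line, at the nominal 63 mm above the bench. A clip standing proud is 3.5 to 5 mm higher than when seated. It goes down stiffly (7 N, more if hurried; 16 N seats it well at 40 mm/s) and stays where it is pushed.
- strip_end_b (a point): The other outer end of the strip, at clip7 (the cradle's +y end), on the centre line, at the nominal 63 mm above the bench.
- multimeter: Bystander: orange multimeter lying flat, 140 x 72 x 35 mm, origin under its centre.
- bin: Bystander: clear parts bin, 100 x 140 x 50 mm, origin under its centre.
- jar: Bystander: amber jar, 56 mm in diameter, 70 mm tall, origin under its centre.
- tweezers: Bystander: steel tweezers lying flat, 130 mm long along y, 8 mm high, origin under the centre.
- clip1 (a joint): How far clip 1 of the strip (counted from strip_end_a; its centre is 12.5 mm from there) has been pressed down, in m: 0 to 0.0015 at the start (standing proud), 0.005 fully seated.
- clip2 (a joint): How far clip 2 of the strip (counted from strip_end_a; its centre is 37.5 mm from there) has been pressed down, in m: 0 to 0.0015 at the start (standing proud), 0.005 fully seated.
- clip3 (a joint): How far clip 3 of the strip (counted from strip_end_a; its centre is 62.5 mm from there) has been pressed down, in m: 0 to 0.0015 at the start (standing proud), 0.005 fully seated.
- clip4 (a joint): How far clip 4 of the strip (counted from strip_end_a; its centre is 87.5 mm from there) has been pressed down, in m: 0 to 0.0015 at the start (standing proud), 0.005 fully seated.
- clip5 (a joint): How far clip 5 of the strip (counted from strip_end_a; its centre is 112.5 mm from there) has been pressed down, in m: 0 to 0.0015 at the start (standing proud), 0.005 fully seated.
- clip6 (a joint): How far clip 6 of the strip (counted from strip_end_a; its centre is 137.5 mm from there) has been pressed down, in m: 0 to 0.0015 at the start (standing proud), 0.005 fully seated.
- clip7 (a joint): How far clip 7 of the strip (counted from strip_end_a; its centre is 162.5 mm from there) has been pressed down, in m: 0 to 0.0015 at the start (standing proud), 0.005 fully seated.
Not all that is in view belongs to the job. Leave any yellow look-alike of the roller alone.

How it is judged:
By the outcome, as a careful person would: the job done as asked, in the order asked, and still so for the second after the job is handed in, with the robot touching nothing.
It also fails if it takes over 72 s, if anything falls off the work surface, if the arm or the gripper's body presses on something with over 40 N, if the wrist force passes 120 N, or if a joint passes its speed limit or range.

## Working session

There is one attempt and no reset: what is moved stays moved. The work goes in short steps, Python scripts to look and compute and a tool call to move; the robot and the scene stay as the last step left them, time stands still between calls to the robot, and variables do not carry over. Pictures are saved under pics/ and viewed, at most 10 in all, crops included, and the job is handed in when it is done.

Besides the shell and the picture viewer there is one more tool, called after "Emit:" as name(argument=value, ...) on one line, values as JSON. play_rows: Moves the arm, as the interface text tells. Its arguments: {"type":"object","properties":{"plan":{"type":"array","items":{"type":"number"}},"squeeze":{"type":"number"}},"required":["plan"]}

```bash
mkdir -p pics
python3 - <<'E'
from workcell import status, viewer, manip
import cv2,json
print(manip.tip_extent)
o=status.get_obs()
print({k:o[k] for k in o})
for n in ("scene","top","wrist"):
    m=viewer.camera_model(n); print(n,m)
    cv2.imwrite(f"pics/{n}0.png",viewer.camera(n)[:,:,::-1])
E
```

```text
0.014
{'clock': 0.0, 'joint_pos': array([-1.37060356,  0.33290474, -0.06471298,  1.46092929,  0.02161942,
        1.34986813, -0.08849138]), 'joint_velocities': array([ 1.88643244e-04, -2.55327132e-03, -6.49579681e-04, -4.40233576e-05,
       -3.32084992e-04,  8.68549297e-04, -1.06997817e-03]), 'tau': array([-4.22671328e-04, -6.25443435e+01,  4.87813528e-02, -3.91625583e+01,
        1.61670672e-02,  9.45943786e-03,  5.73274019e-05]), 'position': array([0.13802293, 0.6092201 , 0.24450116]), 'ee_rot': array([ 1.11143303e-01,  9.93804139e-01, -7.05470380e-04, -3.97477934e-05]), 'ft_force': array([ 0.49160981, -0.67041749,  1.48868224]), 'torque': array([0.06025767, 0.05781873, 0.01898794]), 'grasp_force': 0.0, 'grip_width': 1.000183819203813}
scene {'fx': 472.8846490357674, 'fy': 472.8846490357674, 'cx': 325.10134670006533, 'cy': 235.75688689316794, 'R': array([[-0.73480163,  0.67825504, -0.00605493],
       [ 0.43345857,  0.46269267, -0.77332345],
       [-0.52170896, -0.5708639 , -0.63398279]]), 't': array([ 0.4551729 , -0.1824954 ,  1.60517977])}
top {'fx': 596.0188830312388, 'fy': 596.0188830312388, 'cx': 326.6288425871744, 'cy': 236.59165405953286, 'R': array([[ 0.0176029 , -0.99964755, -0.01987263],
       [-0.99671107, -0.0159718 , -0.07944772],
       [ 0.07910231,  0.02120578, -0.99664093]]), 't': array([-0.00454419,  0.60572015,  1.33610771])}
wrist {'fx': 371.64829954431775, 'fy': 371.64829954431775, 'cx': 321.8651726754976, 'cy': 240.5620298766757, 'R': array([[ 2.20487653e-01,  9.75389732e-01, -2.57704490e-04],
       [ 9.32300085e-01, -2.10669527e-01,  2.93998132e-01],
       [ 2.86708469e-01, -6.50632162e-02, -9.55805959e-01]]), 't': array([-0.6244411 , -0.03773563,  0.3782732 ])}
```

View pics/scene0.png

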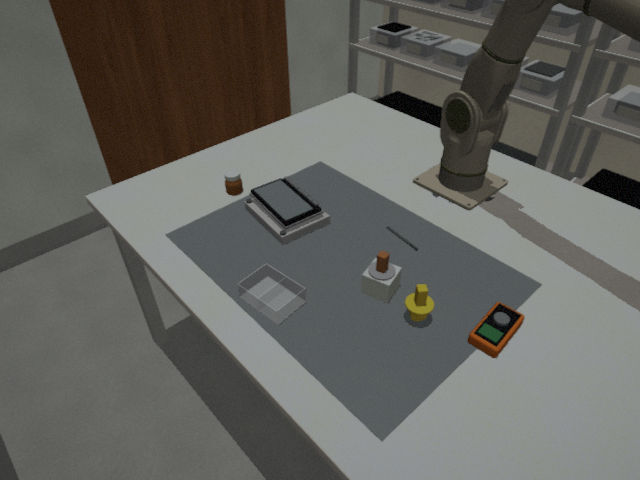

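View pics/top0.png

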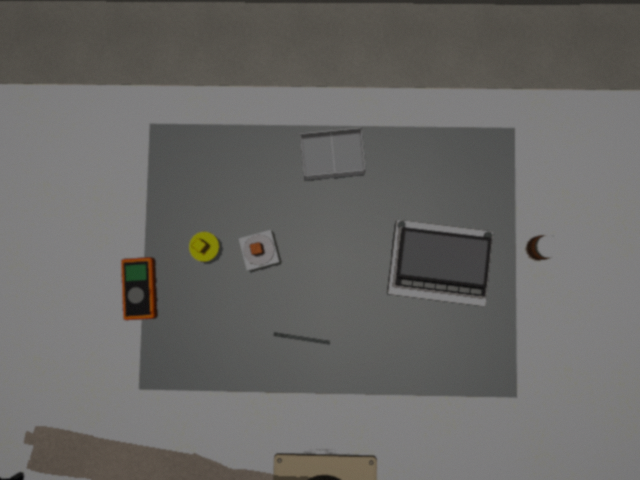

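The scene view shows the roller (red handle) in the white stand at about (381,275), with the yellow decoy at (420,305). In the top view the stand is at (258,250), and the cradle is at (440,262) with its strip at row ~285. Next I'll zoom in to get corner pixels.

Run:
```python
import cv2,numpy as np
t=cv2.imread("pics/top0.png");s=cv2.imread("pics/scene0.png")
def crop(im,x,y,w,h,W,H):
    c=cv2.resize(im[y:y+h,x:x+w],(W,H),interpolation=cv2.INTER_CUBIC)
    c=cv2.convertScaleAbs(c,alpha=1.5,beta=20)
    for i in range(0,w,10):
        cv2.putText(c,str(x+i),(i*W//w,8),0,.3,(0,255,255),1); cv2.line(c,(i*W//w,10),(i*W//w,16),(0,255,255),1)
    for j in range(0,h,10):
        cv2.putText(c,str(y+j),(0,j*H//h+3),0,.3,(0,255,255),1)
    return c
a=np.hstack([crop(t,230,222,60,60,300,300),crop(t,380,215,125,75,500,300)])
b=np.hstack([crop(s,350,245,60,60,300,300),crop(s,235,165,100,75,400,300),np.zeros((300,100,3),np.uint8)])
cv2.imwrite("pics/m1.png",np.vstack([a,b]))
```

```text
(no output)
```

View pics/m1.png

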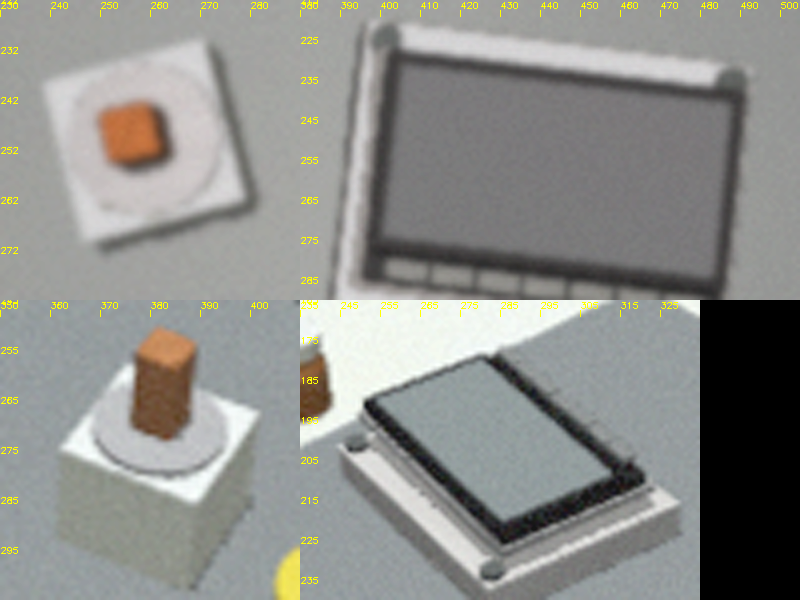

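The zoom gives stand corners in the top view at about (238.6,239), (271.6,229.4), (280.6,262.6) and (248.4,271), and the handle top centre at (256.6,248.6). The cradle's upper corners are at (396,220.5) and (492,232).

```bash
cat > h.py <<'E'
import numpy as np,cv2
from workcell import status, viewer, manip
from scipy.spatial.transform import Rotation as R
def ray(m,px,fish=False):
    x=(px[0]-m['cx'])/m['fx'];y=(px[1]-m['cy'])/m['fy']
    if fish:
        r=np.hypot(x,y); d=np.array([x/r*np.sin(r),y/r*np.sin(r),np.cos(r)]) if r>0 else np.array([0,0,1.])
    else: d=np.array([x,y,1.])
    Rm=np.array(m['R']); return -Rm.T@m['t'], Rm.T@d/np.linalg.norm(d)
def at_z(m,px,z,fish=False):
    o,d=ray(m,px,fish); return o+d*(z-o[2])/d[2]
def tri(rays):
    A=sum(np.eye(3)-np.outer(d,d) for o,d in rays); b=sum((np.eye(3)-np.outer(d,d))@o for o,d in rays)
    return np.linalg.solve(A,b)
def to_tool(X,rz=None):
    o=status.get_obs(); return R.from_quat(o['ee_rot']).inv().apply(np.array(X)-o['position'])
E
python3 - <<'E'
from h import *
np.set_printoptions(precision=4,suppress=True)
t=viewer.camera_model('top');s=viewer.camera_model('scene')
c=np.array([at_z(t,p,.064) for p in [(238.6,239),(271.6,229.4),(280.6,262.6),(248.4,271)]])
print(c,c.mean(0)); e=c-np.roll(c,1,0); print(np.linalg.norm(e,axis=1),np.degrees(np.arctan2(e[:,1],e[:,0])))
print('handle top',at_z(t,(256.6,248.6),.121))
# scene: handle top centre crop (165,347)->350+33,245+9.4
print('tri handle', tri([ray(t,(256.6,248.6)),ray(s,(383,254.6))]))
h=np.array([at_z(t,(230+x/5,222+y/5),.121) for x,y in [(98,110),(155,100),(167,155),(112,165)]]);e=h-np.roll(h,1,0);print(np.linalg.norm(e,axis=1),np.degrees(np.arctan2(e[:,1],e[:,0])))
k=np.array([at_z(t,p,.032) for p in [(396.3,220.5),(492,232),(485,304),(389,296)]])
print(k,k.mean(0)); e=k-np.roll(k,1,0); print(np.linalg.norm(e,axis=1),np.degrees(np.arctan2(e[:,1],e[:,0])))
print(status.get_obs()['position'],R.from_quat(status.get_obs()['ee_rot']).as_matrix())
print(R.from_quat(status.get_obs()['ee_rot']).as_matrix().T@(viewer.camera_model('wrist')['R'].T))
E
```

```text
[[0.594  0.2002 0.064 ]
 [0.6166 0.1273 0.064 ]
 [0.5432 0.1055 0.064 ]
 [0.5235 0.1764 0.064 ]] [0.5693 0.1524 0.064 ]
[0.0745 0.0763 0.0765 0.0736] [  18.6476  -72.8022 -163.4696  105.5852]
handle top [0.5701 0.1516 0.121 ]
tri handle [0.5698 0.153  0.1159]
[0.0242 0.0246 0.024  0.0237] [  15.8458  -79.103  -166.2089  101.2583]
[[ 0.6442 -0.1519  0.032 ]
 [ 0.6215 -0.3677  0.032 ]
 [ 0.4595 -0.3514  0.032 ]
 [ 0.4735 -0.137   0.032 ]] [ 0.5497 -0.252   0.032 ]
[0.1714 0.217  0.1627 0.2149] [ -5.0002 -96.0218 174.2623  86.2779]
[0.138  0.6093 0.2447] [[-0.9753  0.2209 -0.0002]
 [ 0.2209  0.9753 -0.001 ]
 [-0.     -0.001  -1.    ]]
[[ 0.0004 -0.9558 -0.294 ]
 [ 1.      0.0001  0.0011]
 [-0.001  -0.294   0.9558]]
```

Emit:
play_rows(plan=[62,0,0,0,0,0,1], squeeze=500)

```text
clock: 0.28
position: [0.1378, 0.6071, 0.246]
ee_rot: [0.111, 0.989, -0.095, -0.01]
ft_force: [0.0, 0.6, 0.5]
grip_width: 1.001
grasp_force: 0.0
```

That call was my error: I put the turn in the x slot and gave a squeeze of 500. It only tilted the tool about 11° in free space. I'll work out the correction and put the squeeze back in range.

```bash
cat >> h.py <<'E'
def goal(X,yang,cur=None):
    "tool down, tool y at world angle yang (deg), TCP at X -> row numbers"
    o=status.get_obs(); Rc=R.from_quat(o['ee_rot']); a=np.radians(yang)
    y=np.array([np.cos(a),np.sin(a),0]); z=np.array([0,0,-1.]); x=np.cross(y,z)
    Rt=R.from_matrix(np.stack([x,y,z],1)); rv=(Rc.inv()*Rt).as_rotvec(degrees=True)
    print('row',np.round(rv,2),np.round(Rc.inv().apply(np.array(X)-o['position']),4))
E
python3 - <<'E'
from h import *
goal([.57,.152,.26],15)
E
```

```text
row [-9.85  5.96 62.04] [-0.5221 -0.3446  0.0525]
```

Emit:
play_rows(plan=[-9.85,5.96,62.04,-0.522,-0.345,0.0525,1,-9.85,5.96,62.04,-0.522,-0.345,0.0525,1,-9.85,5.96,62.04,-0.522,-0.345,0.0525,1,-9.85,5.96,62.04,-0.522,-0.345,0.0525,1,-9.85,5.96,62.04,-0.522,-0.345,0.0525,1,-9.85,5.96,62.04,-0.522,-0.345,0.0525,1,-9.85,5.96,62.04,-0.522,-0.345,0.0525,1,-9.85,5.96,62.04,-0.522,-0.345,0.0525,1,-9.85,5.96,62.04,-0.522,-0.345,0.0525,1,-9.85,5.96,62.04,-0.522,-0.345,0.0525,1,-9.85,5.96,62.04,-0.522,-0.345,0.0525,1,-9.85,5.96,62.04,-0.522,-0.345,0.0525,1,-9.85,5.96,62.04,-0.522,-0.345,0.0525,1,-9.85,5.96,62.04,-0.522,-0.345,0.0525,1,-9.85,5.96,62.04,-0.522,-0.345,0.0525,1,-9.85,5.96,62.04,-0.522,-0.345,0.0525,1], squeeze=90)

```text
clock: 2.28
position: [0.57, 0.1544, 0.2581]
ee_rot: [0.609, 0.793, 0.002, -0.001]
ft_force: [0.5, 0.5, 0.2]
grip_width: 1.0
grasp_force: 0.0
```

Run:
```python
from h import *
np.set_printoptions(precision=4,suppress=True)
o=status.get_obs();print(o['joint_pos'],o['position'])
m=viewer.camera_model('wrist');print(-m['R'].T@m['t'])
im=viewer.camera('wrist')[:,:,::-1].copy();cv2.imwrite('pics/w1.png',im)
np.save('w1.npy',m,allow_pickle=True)
goal([.57,.152,.26],15)
```

```text
[-0.7273  0.2571  0.4687  1.5631 -0.1218  1.3479  0.0171] [0.57   0.1544 0.2581]
[0.5498 0.2259 0.3863]
row [ 0.1  -0.2   0.01] [-0.0022 -0.0006 -0.0019]
```

View pics/w1.png

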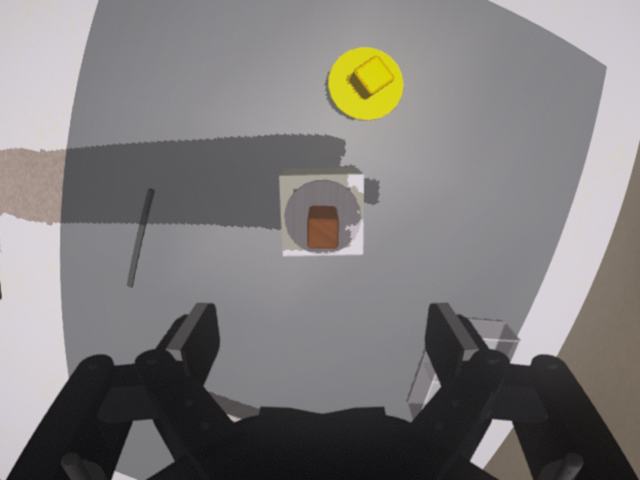

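The wrist view shows the stand square to the tool, with corners (279,176), (364,174), (364,254) and (283,256). The handle top centre is at (323,235) and the decoy is at (366,83), well clear.

Run:
```python
from h import *
np.set_printoptions(precision=4,suppress=True)
w=viewer.camera_model('wrist');t=viewer.camera_model('top')
print('handle tri',tri([ray(t,(256.6,248.6)),ray(w,(323.3,235),True)]), at_z(w,(323.3,235),.121,True))
c=np.array([at_z(w,p,.064,True) for p in [(279,176),(364,174),(364,254),(283,256)]]);e=c-np.roll(c,1,0)
print(c.mean(0),np.linalg.norm(e,axis=1),np.degrees(np.arctan2(e[:,1],e[:,0])))
print('stand tri',tri([ray(t,(259.8,250.5)),ray(w,(322.5,215.5),True)]))
h=np.array([at_z(w,p,.121,True) for p in [(307,222),(339,221),(339,248),(308,249)]]);e=h-np.roll(h,1,0)
print(np.linalg.norm(e,axis=1),np.degrees(np.arctan2(e[:,1],e[:,0])))
goal([.57,.152,.097],15)
```

```text
handle tri [0.5709 0.1521 0.1177] [0.5713 0.1531 0.121 ]
[0.5706 0.1543 0.064 ] [0.0737 0.0742 0.0736 0.0746] [ 106.2849   16.3769  -73.369  -163.5296]
stand tri [0.5703 0.1532 0.0575]
[0.0209 0.0235 0.0209 0.0233] [ 106.4587   16.848   -74.2232 -163.0766]
row [ 0.1  -0.2   0.01] [-0.0028 -0.0009  0.1611]
```

Emit:
play_rows(plan=[0,0,-1.5,-0.0018,0.0003,0.05,1,0,0,-1.5,-0.0018,0.0003,0.1,1,0,0,-1.5,-0.0018,0.0003,0.13,1,0,0,-1.5,-0.0018,0.0003,0.15,1,0,0,-1.5,-0.0018,0.0003,0.168,1,0,0,-1.5,-0.0018,0.0003,0.168,1,0,0,-1.5,-0.0018,0.0003,0.168,1], squeeze=90)

```text
clock: 3.2
position: [0.5715, 0.1532, 0.0909]
ee_rot: [0.598, 0.801, 0.002, -0.001]
ft_force: [-0.0, -0.3, 0.1]
grip_width: 0.997
grasp_force: 0.0
```

Emit:
play_rows(plan=[0,0,0,0,0,0.002,0.2,0,0,0,0,0,0.002,0,0,0,0,0,0,0.002,0,0,0,0,0,0,0.002,0,0,0,0,0,0,0.002,0,0,0,0,0,0,0.002,0,0,0,0,0,0,0.002,0,0,0,0,0,0,0.002,0], squeeze=90)

```text
clock: 4.2
position: [0.5713, 0.1532, 0.0885]
ee_rot: [0.598, 0.801, 0.002, -0.001]
ft_force: [-0.3, -0.2, 4.5]
grip_width: 0.273
grasp_force: 87.8
```

Emit:
play_rows(plan=[0,0,0,0,0,-0.01,0,0,0,0,0,0,-0.03,0,0,0,0,0,0,-0.06,0,0,0,0,0,0,-0.09,0,0,0,0,0,0,-0.12,0,0,0,0,0,0,-0.14,0,0,0,0,0,0,-0.14,0,0,0,0,0,0,-0.14,0])

```text
clock: 5.2
position: [0.5702, 0.1524, 0.2268]
ee_rot: [0.598, 0.801, 0.001, -0.001]
ft_force: [-0.4, -0.2, -3.4]
grip_width: 0.271
grasp_force: 87.5
```

Run:
```python
from h import *
s=viewer.camera('scene')[:,:,::-1].copy()
w=viewer.camera('wrist')[:,:,::-1].copy()
m=viewer.camera_model('scene'); o=status.get_obs(); p=o['position']; print(p,o['joint_pos'])
q=m['R']@(p-[0,0,.05])+m['t'];u=int(m['fx']*q[0]/q[2]+m['cx']);v=int(m['fy']*q[1]/q[2]+m['cy']);print(u,v)
c=cv2.resize(s[v-40:v+40,u-40:u+40],(400,400),interpolation=cv2.INTER_CUBIC)
d=cv2.resize(w[160:360,220:420],(400,400),interpolation=cv2.INTER_CUBIC)
cv2.imwrite('pics/g1.png',cv2.convertScaleAbs(np.hstack([c,d]),alpha=1.5,beta=10))
```

```text
[0.57024656 0.15241228 0.22663483] [-0.72020821  0.27760975  0.46459356  1.60640071 -0.13140015  1.28868243
  0.05374015]
384 235
```

View pics/g1.png

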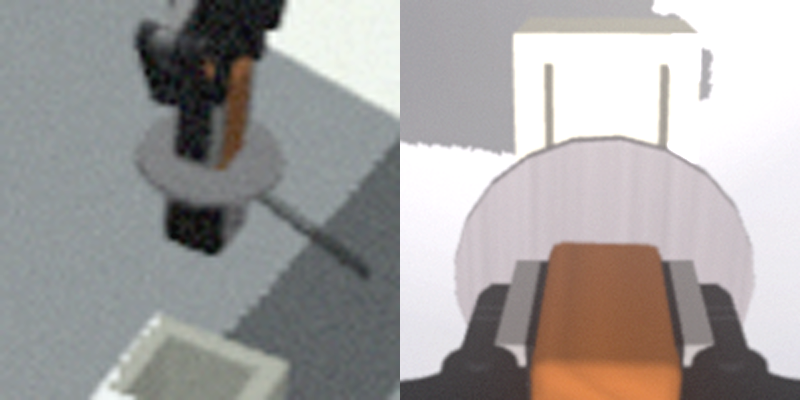

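The disc and fork hang clear, and the empty stand is below. It's unclear which face is the wheel tread, so I'll overlay both hypotheses on a bigger zoom.

Run:
```python
from h import *
s=viewer.camera('scene')[:,:,::-1].copy(); cv2.imwrite('pics/s2.png',s)
m=viewer.camera_model('scene'); o=status.get_obs(); p=o['position']-[0,0,.0725]
a=np.radians(16.5)
def pr(X):
    q=np.asarray(X)@m['R'].T+m['t']; return np.stack([m['fx']*q[:,0]/q[:,2]+m['cx'],m['fy']*q[:,1]/q[:,2]+m['cy']],1)
u0,v0=pr([p+[0,0,.025]])[0].astype(int)
base=s[v0-18:v0+18,u0-13:u0+13]; K=16
base=cv2.resize(np.clip(base.astype(float)*2.2,0,255).astype(np.uint8),None,fx=K*.62,fy=K*.62*1,interpolation=cv2.INTER_NEAREST);K*=.62
ims=[base.copy()]
for ang in (a,a+np.pi/2):
    x=np.array([np.cos(ang),np.sin(ang),0]);y=np.array([-x[1],x[0],0]);im=base.copy()
    th=np.linspace(0,2*np.pi,40)
    def dr(P,c): cv2.polylines(im,[np.int32((pr(P)-[u0-13,v0-18]+.5)*K)],True,c,1)
    for sy in (-.011,.011): dr(p+[0,0,.02]+.02*np.cos(th)[:,None]*x+.02*np.sin(th)[:,None]*np.array([0,0,1])+sy*y,(0,255,0))
    for sy in (-.017,.017): dr(p+sy*y+np.array([i*x+np.array([0,0,z]) for i,z in ((-.009,.012),(.009,.012),(.009,.048),(-.009,.048))]),(0,0,255))
    ims.append(im)
cv2.imwrite('pics/g2.png',np.hstack(ims)); print(np.hstack(ims).shape)
```

```text
(357, 774, 3)
```

View pics/g2.png

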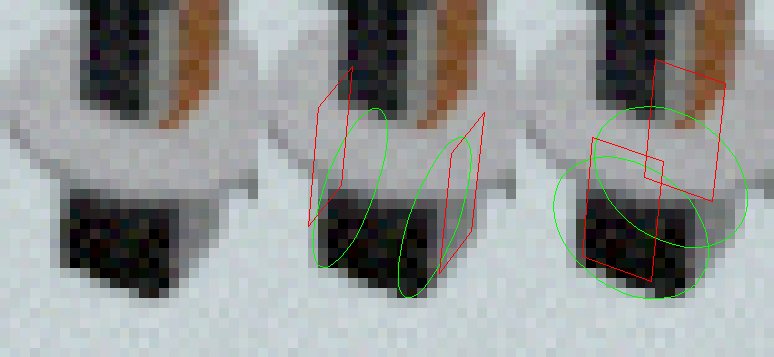

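The overlay fits with the dark tread facing 16.5° and the grey fork plate on the right. So the roller's rolling axis lies along the tool's y. Next I move above the strip with tool y at 85°.

Run:
```python
from h import *
goal([.495,-.247,.245],85)
```

```text
row [  0.09  -0.17 -68.5 ] [-0.3615 -0.1857 -0.0193]
```

Emit:
play_rows(plan=[0,0,-10,0,0,-0.018,0,0,0,-20,-0.05,-0.026,-0.018,0,0,0,-30,-0.1,-0.051,-0.018,0,0,0,-40,-0.15,-0.077,-0.018,0,0,0,-50,-0.2,-0.103,-0.018,0,0,0,-60,-0.25,-0.128,-0.018,0,0,0,-68.5,-0.3,-0.154,-0.018,0,0,0,-68.5,-0.34,-0.175,-0.018,0,0,0,-68.5,-0.361,-0.186,-0.018,0,0,0,-68.5,-0.361,-0.186,-0.018,0,0,0,-68.5,-0.361,-0.186,-0.018,0,0,0,-68.5,-0.361,-0.186,-0.018,0])

```text
clock: 6.85
position: [0.4955, -0.2452, 0.2442]
ee_rot: [0.043, 0.999, 0.002, 0.0]
ft_force: [0.2, 0.0, -3.8]
grip_width: 0.267
grasp_force: 87.8
```

Run:
```python
from h import *
o=status.get_obs(); print(o['position'],o['joint_pos'],o['ft_force'])
m=viewer.camera_model('wrist'); w=viewer.camera('wrist')[:,:,::-1].copy(); cv2.imwrite('pics/w2.png',w)
print(np.round(-m['R'].T@m['t'],4))
```

```text
[ 0.49547042 -0.24519444  0.24423571] [-0.17151671  0.18710979  0.62905813  1.68521086 -0.11770296  1.30774927
  1.96547312] [ 0.19910252  0.04987006 -3.7968413 ]
[ 0.4202 -0.2396  0.3721]
```

View pics/w2.png

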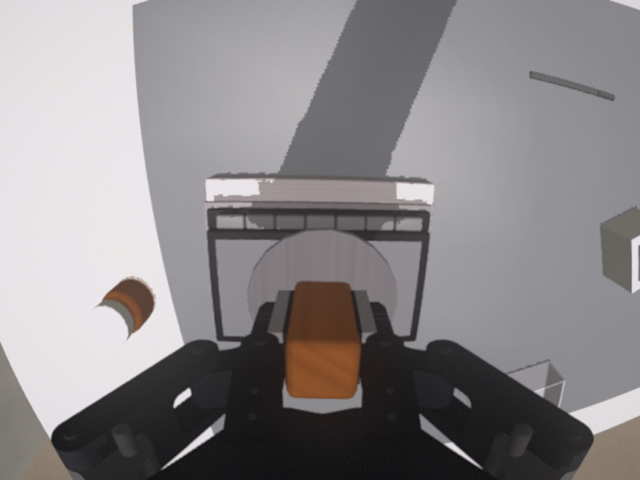

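The wrist view shows the strip's seven clips running from (217,222) to (424,221), parallel to the tool's y. I can get the bed's height from its 174 mm length and the top view.

Run:
```python
from h import *
np.set_printoptions(precision=4,suppress=True)
w=viewer.camera_model('wrist');t=viewer.camera_model('top')
for z in (.065,.075,.085,.095,.105):
    a=at_z(w,(216.5,222.5),z,True);b=at_z(w,(424.5,221.5),z,True);d=b-a
    ta=at_z(t,(482,290.5),z);tb=at_z(t,(401.3,282.3),z)
    print(z,a[:2],b[:2],np.linalg.norm(d),np.degrees(np.arctan2(d[1],d[0])),'mid',((a+b)/2)[:2],'top',tb[:2],((ta+tb)/2)[:2])
c=[at_z(w,p,.032,True) for p in [(206,201),(433,205)]];print(c,np.linalg.norm(c[1]-c[0]))
g=cv2.imread('pics/w2.png').astype(int).sum(2)
print(g[222,205:228],g[222,415:436]);print(g[200:240,260],g[200:240,390])
```

```text
0.065 [ 0.4901 -0.3366] [ 0.5049 -0.1552] 0.18203012556749468 85.32818109177464 mid [ 0.4975 -0.2459] top [ 0.5045 -0.1609] [ 0.4971 -0.2489]
0.075 [ 0.4878 -0.3335] [ 0.5021 -0.1579] 0.17610484644622565 85.32818109177464 mid [ 0.495  -0.2457] top [ 0.5044 -0.1598] [ 0.4971 -0.2472]
0.085 [ 0.4855 -0.3303] [ 0.4994 -0.1607] 0.17017956732495668 85.32818109177464 mid [ 0.4924 -0.2455] top [ 0.5044 -0.1588] [ 0.4971 -0.2455]
0.095 [ 0.4832 -0.3271] [ 0.4966 -0.1634] 0.16425428820368762 85.32818109177464 mid [ 0.4899 -0.2453] top [ 0.5043 -0.1577] [ 0.4971 -0.2438]
0.105 [ 0.481 -0.324] [ 0.4939 -0.1662] 0.15832900908241868 85.32818109177464 mid [ 0.4874 -0.2451] top [ 0.5043 -0.1567] [ 0.4971 -0.2421]
[array([ 0.4754, -0.3543,  0.032 ]), array([ 0.4982, -0.1372,  0.032 ])] 0.21824807956604178
[497 503 399 251 203 207 211 206 202 201 222 311 423 467 471 470 470 475
 470 473 473 473 475] [453 452 452 452 454 431 345 249 208 196 201 202 200 228 336 452 490 494
 492 492 494]
[417 314 300 332 340 341 327 275 205 156 163 163 157 170 212 245 282 301
 312 309 302 301 301 300 298 296 301 326 349 237 149 147 171 188 190 193
 190 186 188 272] [458 463 440 331 293 320 336 334 322 282 199 158 154 163 164 174 213 262
 284 304 322 390 444 449 449 449 444 441 438 385 261 162 152 168 176 185
 191 185 180 181]
```

Emit:
play_rows(plan=[0,0,0.3,0,-0.04,0.02,0,0,0,0.3,0,-0.077,0.05,0,0,0,0.3,0,-0.077,0.075,0,0,0,0.3,0,-0.077,0.084,0,0,0,0.3,0,-0.077,0.084,0])

```text
clock: 7.52
position: [0.4888, -0.3219, 0.1602]
ee_rot: [0.045, 0.999, 0.002, 0.0]
ft_force: [0.4, 0.5, -3.4]
grip_width: 0.274
grasp_force: 88.2
```

Emit:
play_rows(plan=[0,0,0,0,0,0.0015,0,0,0,0,0,0,0.003,0,0,0,0,0,0,0.0045,0,0,0,0,0,0,0.006,0,0,0,0,0,0,0.006,0])

```text
clock: 8.15
position: [0.4883, -0.3228, 0.1541]
ee_rot: [0.046, 0.999, 0.002, 0.0]
ft_force: [0.1, -0.8, -3.0]
grip_width: 0.274
grasp_force: 88.2
```

Emit:
play_rows(plan=[0,0,0,0,0,0.001,0,0,0,0,0,0,0.002,0,0,0,0,0,0,0.003,0,0,0,0,0,0,0.003,0])

```text
clock: 8.65
position: [0.4885, -0.323, 0.1514]
ee_rot: [0.046, 0.999, 0.002, 0.0]
ft_force: [-0.9, 1.0, 2.8]
grip_width: 0.27
grasp_force: 88.9
```

Emit:
play_rows(plan=[0,0,0,0,0,0.001,0,0,0,0,0,0,0.002,0,0,0,0,0,0,0.002,0])

```text
clock: 9.02
position: [0.4885, -0.3228, 0.1491]
ee_rot: [0.046, 0.999, 0.002, 0.0]
ft_force: [-0.7, 0.1, 3.2]
grip_width: 0.27
grasp_force: 88.9
```

Emit:
play_rows(plan=[0,0,0,0,0,0.0005,0,0,0,0,0,0,0.001,0,0,0,0,0,0,0.001,0])

```text
clock: 9.4
position: [0.4885, -0.3229, 0.1485]
ee_rot: [0.046, 0.999, 0.002, 0.0]
ft_force: [-1.5, 0.6, 5.3]
grip_width: 0.271
grasp_force: 89.2
```

Emit:
play_rows(plan=[0,0,0,0,0,0.0004,0,0,0,0,0,0,0.0008,0,0,0,0,0,0,0.0008,0])

```text
clock: 9.78
position: [0.4887, -0.323, 0.1481]
ee_rot: [0.046, 0.999, 0.002, 0.001]
ft_force: [-2.5, 0.9, 10.2]
grip_width: 0.268
grasp_force: 89.6
```

Emit:
play_rows(plan=[0,0,0,0,0,-0.01,0,0,0,0,0,0,-0.022,0,0,0,0,0,0.03,-0.022,0,0,0,0,0,0.07,-0.022,0,0,0,0,0,0.11,-0.022,0,0,0,0,0,0.14,-0.022,0,0,0,0,0,0.15,-0.022,0,0,0,0,0,0.15,-0.019,0,0,0,0,0,0.15,-0.016,0,0,0,0,0,0.15,-0.014,0,0,0,0,0,0.15,-0.012,0,0,0,0,0,0.15,-0.012,0])

```text
clock: 11.28
position: [0.5021, -0.1738, 0.1597]
ee_rot: [0.047, 0.999, 0.002, 0.0]
ft_force: [-0.4, -0.2, -4.0]
grip_width: 0.273
grasp_force: 88.5
```

Emit:
play_rows(plan=[0,0,0,0,0,0.001,0,0,0,0,0,0,0.002,0,0,0,0,0,0,0.003,0,0,0,0,0,0,0.003,0])

```text
clock: 11.78
position: [0.5022, -0.1734, 0.1569]
ee_rot: [0.046, 0.999, 0.002, 0.0]
ft_force: [0.4, 0.1, -3.8]
grip_width: 0.266
grasp_force: 88.5
```

Emit:
play_rows(plan=[0,0,0,0,0,0.001,0,0,0,0,0,0,0.002,0,0,0,0,0,0,0.003,0,0,0,0,0,0,0.003,0])

```text
clock: 12.28
position: [0.5022, -0.1734, 0.1539]
ee_rot: [0.046, 0.999, 0.002, 0.0]
ft_force: [-0.4, -0.5, -3.5]
grip_width: 0.273
grasp_force: 88.5
```

Emit:
play_rows(plan=[0,0,0,0,0,0.001,0,0,0,0,0,0,0.002,0,0,0,0,0,0,0.002,0])

```text
clock: 12.65
position: [0.5022, -0.1734, 0.1518]
ee_rot: [0.046, 0.999, 0.002, 0.0]
ft_force: [-0.4, 0.2, -3.1]
grip_width: 0.267
grasp_force: 88.5
```

Relative to the clip-1 press the command is now 4 mm higher, and there's no contact yet.

Emit:
play_rows(plan=[0,0,0,0,0,0.001,0,0,0,0,0,0,0.002,0,0,0,0,0,0,0.003,0,0,0,0,0,0,0.003,0])

```text
clock: 13.15
position: [0.5022, -0.1734, 0.1488]
ee_rot: [0.046, 0.999, 0.002, 0.0]
ft_force: [0.2, 0.1, -3.6]
grip_width: 0.269
grasp_force: 88.5
```

Emit:
play_rows(plan=[0,0,0,0,0,0.001,0,0,0,0,0,0,0.002,0,0,0,0,0,0,0.002,0])

```text
clock: 13.52
position: [0.5025, -0.1735, 0.1473]
ee_rot: [0.046, 0.999, 0.002, 0.0]
ft_force: [-0.7, 0.4, 1.4]
grip_width: 0.271
grasp_force: 88.8
```

Emit:
play_rows(plan=[0,0,0,0,0,0.0007,0,0,0,0,0,0,0.0014,0,0,0,0,0,0,0.002,0,0,0,0,0,0,0.002,0])

```text
clock: 14.02
position: [0.5024, -0.1735, 0.145]
ee_rot: [0.046, 0.999, 0.002, 0.0]
ft_force: [-1.4, 0.1, 3.2]
grip_width: 0.273
grasp_force: 88.9
```

Emit:
play_rows(plan=[0,0,0,0,0,0.0005,0,0,0,0,0,0,0.001,0,0,0,0,0,0,0.001,0])

```text
clock: 14.4
position: [0.5024, -0.1734, 0.1439]
ee_rot: [0.046, 0.999, 0.002, 0.0]
ft_force: [0.5, -0.1, 3.0]
grip_width: 0.27
grasp_force: 89.0
```

Emit:
play_rows(plan=[0,0,0,0,0,0.0005,0,0,0,0,0,0,0.001,0,0,0,0,0,0,0.001,0])

```text
clock: 14.78
position: [0.5024, -0.1731, 0.1431]
ee_rot: [0.046, 0.999, 0.002, 0.0]
ft_force: [-0.7, 2.0, 5.2]
grip_width: 0.267
grasp_force: 89.6
```

Emit:
play_rows(plan=[0,0,0,0,0,0.0003,0,0,0,0,0,0,0.0007,0,0,0,0,0,0,0.0007,0])

```text
clock: 15.15
position: [0.5025, -0.1728, 0.1425]
ee_rot: [0.046, 0.999, 0.002, 0.0]
ft_force: [-1.6, 2.4, 7.1]
grip_width: 0.27
grasp_force: 89.7
```

F≈10.7 N here, which puts the slope at about 0.042 rad, lower towards +y. Next I press to about 16 N, roll to the outer end of clip 7, then start rolling back.

Emit:
play_rows(plan=[0,0,0,0,0.002,0.0005,0,0,0,0,0,0.004,0.001,0,0,0,0,0,0.006,0.0011,0,0,0,0,0,0.008,0.0012,0,0,0,0,0,0.008,0.0012,0])

```text
clock: 15.78
position: [0.5034, -0.1654, 0.1417]
ee_rot: [0.046, 0.999, 0.002, 0.001]
ft_force: [-1.9, 1.0, 9.1]
grip_width: 0.27
grasp_force: 90.0
```

Emit:
play_rows(plan=[0,0,0,0,-0.002,-0.0001,0,0,0,0,0,-0.004,-0.0002,0,0,0,0,0,-0.006,-0.00025,0,0,0,0,0,-0.008,-0.0003,0,0,0,0,0,-0.01,-0.0004,0,0,0,0,0,-0.012,-0.0005,0,0,0,0,0,-0.014,-0.0006,0])

```text
clock: 16.65
position: [0.5021, -0.1782, 0.1422]
ee_rot: [0.046, 0.999, 0.003, 0.0]
ft_force: [-2.6, 3.8, 10.3]
grip_width: 0.27
grasp_force: 90.1
```

Emit:
play_rows(plan=[0,0,0,0,-0.002,0.0001,0,0,0,0,0,-0.004,0.0001,0,0,0,0,0,-0.006,0.0001,0,0,0,0,0,-0.008,0,0,0,0,0,0,-0.01,-0.0001,0,0,0,0,0,-0.012,-0.0002,0])

```text
clock: 17.4
position: [0.5009, -0.1914, 0.1426]
ee_rot: [0.046, 0.999, 0.002, 0.001]
ft_force: [-3.1, 1.3, 11.8]
grip_width: 0.268
grasp_force: 90.1
```

Emit:
play_rows(plan=[0,0,0,0,-0.002,-0.0001,0,0,0,0,0,-0.004,-0.0002,0,0,0,0,0,-0.006,-0.0002,0,0,0,0,0,-0.008,-0.0003,0,0,0,0,0,-0.01,-0.0004,0,0,0,0,0,-0.012,-0.0005,0])

```text
clock: 18.15
position: [0.4998, -0.2019, 0.1429]
ee_rot: [0.046, 0.999, 0.003, 0.0]
ft_force: [-3.1, 6.4, 13.6]
grip_width: 0.27
grasp_force: 90.5
```

Emit:
play_rows(plan=[0,0,0,0,-0.002,-0.0001,0,0,0,0,0,-0.004,-0.0002,0,0,0,0,0,-0.006,-0.0002,0,0,0,0,0,-0.008,-0.0003,0,0,0,0,0,-0.01,-0.0004,0,0,0,0,0,-0.012,-0.0005,0])

```text
clock: 18.9
position: [0.4989, -0.2154, 0.1436]
ee_rot: [0.046, 0.999, 0.002, 0.001]
ft_force: [-2.1, 2.4, 11.5]
grip_width: 0.273
grasp_force: 90.1
```

Emit:
play_rows(plan=[0,0,0,0,-0.002,-0.0001,0,0,0,0,0,-0.004,-0.0002,0,0,0,0,0,-0.006,-0.0003,0,0,0,0,0,-0.008,-0.0004,0,0,0,0,0,-0.01,-0.0005,0,0,0,0,0,-0.012,-0.0006,0,0,0,0,0,-0.014,-0.0006,0])

```text
clock: 19.77
position: [0.4976, -0.2282, 0.144]
ee_rot: [0.046, 0.999, 0.003, 0.001]
ft_force: [-2.4, 5.0, 13.6]
grip_width: 0.271
grasp_force: 90.4
```

Emit:
play_rows(plan=[0,0,0,0,-0.002,-0.0001,0,0,0,0,0,-0.004,-0.0002,0,0,0,0,0,-0.006,-0.0003,0,0,0,0,0,-0.008,-0.0004,0,0,0,0,0,-0.01,-0.0005,0,0,0,0,0,-0.012,-0.0006,0])

```text
clock: 20.52
position: [0.4963, -0.2413, 0.1446]
ee_rot: [0.046, 0.999, 0.002, 0.001]
ft_force: [-2.9, 2.0, 11.9]
grip_width: 0.27
grasp_force: 90.2
```

Emit:
play_rows(plan=[0,0,0,0,-0.002,-0.0001,0,0,0,0,0,-0.004,-0.0002,0,0,0,0,0,-0.006,-0.0003,0,0,0,0,0,-0.008,-0.0004,0,0,0,0,0,-0.01,-0.0004,0,0,0,0,0,-0.012,-0.0005,0,0,0,0,0,-0.014,-0.0006,0,0,0,0,0,-0.016,-0.0007,0,0,0,0,0,-0.018,-0.0008,0])

```text
clock: 21.65
position: [0.495, -0.2592, 0.1454]
ee_rot: [0.046, 0.999, 0.002, 0.001]
ft_force: [-1.3, 1.0, 10.3]
grip_width: 0.268
grasp_force: 90.0
```

Emit:
play_rows(plan=[0,0,0,0,-0.002,-0.0001,0,0,0,0,0,-0.004,-0.0002,0,0,0,0,0,-0.006,-0.0003,0,0,0,0,0,-0.008,-0.0004,0,0,0,0,0,-0.01,-0.0004,0,0,0,0,0,-0.012,-0.0005,0,0,0,0,0,-0.014,-0.0006,0,0,0,0,0,-0.016,-0.0007,0,0,0,0,0,-0.018,-0.0008,0])

```text
clock: 22.78
position: [0.4933, -0.2758, 0.146]
ee_rot: [0.046, 0.999, 0.003, 0.001]
ft_force: [-2.7, 5.6, 13.1]
grip_width: 0.268
grasp_force: 90.4
```

Emit:
play_rows(plan=[0,0,0,0,-0.002,-0.0001,0,0,0,0,0,-0.004,-0.0002,0,0,0,0,0,-0.006,-0.0003,0,0,0,0,0,-0.008,-0.0004,0,0,0,0,0,-0.01,-0.0004,0,0,0,0,0,-0.012,-0.0005,0,0,0,0,0,-0.014,-0.0006,0,0,0,0,0,-0.016,-0.0007,0,0,0,0,0,-0.018,-0.0008,0])

```text
clock: 23.9
position: [0.4913, -0.2952, 0.1469]
ee_rot: [0.046, 0.999, 0.002, 0.001]
ft_force: [-2.2, 1.5, 11.0]
grip_width: 0.273
grasp_force: 90.1
```

Emit:
play_rows(plan=[0,0,0,0,-0.002,0,0,0,0,0,0,-0.004,0,0,0,0,0,0,-0.006,-0.0001,0,0,0,0,0,-0.008,-0.0002,0,0,0,0,0,-0.01,-0.0003,0,0,0,0,0,-0.012,-0.0004,0,0,0,0,0,-0.014,-0.0005,0,0,0,0,0,-0.016,-0.0006,0,0,0,0,0,-0.018,-0.0007,0])

```text
clock: 25.02
position: [0.4894, -0.3132, 0.1475]
ee_rot: [0.046, 0.999, 0.002, 0.0]
ft_force: [-3.1, 1.2, 12.0]
grip_width: 0.271
grasp_force: 90.3
```

Emit:
play_rows(plan=[0,0,0,0,-0.002,-0.0001,0,0,0,0,0,-0.004,-0.0002,0,0,0,0,0,-0.006,-0.0003,0,0,0,0,0,-0.008,-0.0004,0,0,0,0,0,-0.01,-0.0004,0,0,0,0,0,-0.012,-0.0005,0,0,0,0,0,-0.014,-0.0006,0,0,0,0,0,-0.016,-0.0007,0,0,0,0,0,-0.018,-0.0008,0])

```text
clock: 26.15
position: [0.4874, -0.3313, 0.1482]
ee_rot: [0.046, 0.999, 0.002, 0.0]
ft_force: [-3.0, 0.9, 11.1]
grip_width: 0.273
grasp_force: 90.2
```

The first pass is done at about 14–17 N. I'll make a second pass back at slightly higher pressure to be sure every clip is home.

Emit:
play_rows(plan=[0,0,0,0,0.003,0.0003,0,0,0,0,0,0.006,0.0005,0,0,0,0,0,0.009,0.0006,0,0,0,0,0,0.012,0.0007,0,0,0,0,0,0.015,0.0009,0,0,0,0,0,0.018,0.001,0,0,0,0,0,0.021,0.0011,0,0,0,0,0,0.024,0.0012,0,0,0,0,0,0.027,0.0014,0,0,0,0,0,0.03,0.0015,0])

```text
clock: 27.4
position: [0.4907, -0.3015, 0.147]
ee_rot: [0.046, 0.999, 0.001, 0.001]
ft_force: [-1.8, 0.0, 12.4]
grip_width: 0.27
grasp_force: 90.3
```

Emit:
play_rows(plan=[0,0,0,0,0.003,0.0001,0,0,0,0,0,0.006,0.0003,0,0,0,0,0,0.009,0.0004,0,0,0,0,0,0.012,0.0005,0,0,0,0,0,0.015,0.0006,0,0,0,0,0,0.018,0.0008,0,0,0,0,0,0.021,0.0009,0,0,0,0,0,0.024,0.001,0,0,0,0,0,0.027,0.0011,0,0,0,0,0,0.03,0.0013,0,0,0,0,0,0.033,0.0014,0,0,0,0,0,0.036,0.0015,0,0,0,0,0,0.039,0.0016,0,0,0,0,0,0.042,0.0018,0,0,0,0,0,0.045,0.0019,0])

```text
clock: 29.28
position: [0.4957, -0.2565, 0.1454]
ee_rot: [0.046, 0.999, 0.001, 0.002]
ft_force: [0.7, -1.4, 9.2]
grip_width: 0.273
grasp_force: 90.2
```

Emit:
play_rows(plan=[0,0,0,0,0.003,0.0003,0,0,0,0,0,0.006,0.0005,0,0,0,0,0,0.009,0.0007,0,0,0,0,0,0.012,0.0009,0,0,0,0,0,0.015,0.0011,0,0,0,0,0,0.018,0.0012,0,0,0,0,0,0.021,0.0013,0,0,0,0,0,0.024,0.0015,0,0,0,0,0,0.027,0.0016,0,0,0,0,0,0.03,0.0017,0,0,0,0,0,0.033,0.0018,0,0,0,0,0,0.036,0.002,0])

```text
clock: 30.78
position: [0.4998, -0.2206, 0.1439]
ee_rot: [0.046, 0.999, 0.001, 0.002]
ft_force: [2.1, 0.5, 10.2]
grip_width: 0.267
grasp_force: 90.2
```

Emit:
play_rows(plan=[0,0,0,0,0.003,0.0002,0,0,0,0,0,0.006,0.0004,0,0,0,0,0,0.009,0.0005,0,0,0,0,0,0.012,0.0006,0,0,0,0,0,0.015,0.0007,0,0,0,0,0,0.018,0.0009,0,0,0,0,0,0.021,0.001,0,0,0,0,0,0.024,0.0011,0,0,0,0,0,0.027,0.0012,0,0,0,0,0,0.03,0.0014,0,0,0,0,0,0.033,0.0015,0,0,0,0,0,0.036,0.0016,0])

```text
clock: 32.28
position: [0.5036, -0.1847, 0.1425]
ee_rot: [0.046, 0.999, 0.001, 0.003]
ft_force: [4.4, -0.2, 8.8]
grip_width: 0.272
grasp_force: 90.0
```

Emit:
play_rows(plan=[0,0,0,0,0.003,0.0001,0,0,0,0,0,0.006,0.0003,0,0,0,0,0,0.009,0.0004,0,0,0,0,0,0.012,0.0005,0,0,0,0,0,0.015,0.0006,0,0,0,0,0,0.018,0.0008,0])

```text
clock: 33.02
position: [0.5055, -0.1667, 0.1418]
ee_rot: [0.046, 0.999, 0.001, 0.003]
ft_force: [4.7, -0.7, 8.9]
grip_width: 0.274
grasp_force: 89.9
```

Emit:
play_rows(plan=[0,0,0,0,0,-0.01,0,0,0,0,0,0,-0.04,0,0,0,0,0,0,-0.08,0,0,0,0,0,0,-0.1,0,0,0,0,0,0,-0.1,0,0,0,0,0,0,-0.1,0])

```text
clock: 33.78
position: [0.502, -0.1666, 0.2387]
ee_rot: [0.046, 0.999, 0.002, -0.001]
ft_force: [-0.3, -0.2, -3.9]
grip_width: 0.273
grasp_force: 88.5
```

Run:
```python
from h import *
np.set_printoptions(precision=4,suppress=True)
o=status.get_obs(); print(o['position'],o['ee_rot'],o['ft_force'])
w=viewer.camera('wrist')[:,:,::-1].copy();cv2.imwrite('pics/w3.png',w)
a=cv2.imread('pics/w2.png')
f=lambda i:cv2.resize(i[150:400,160:480],(400,312))
cv2.imwrite('pics/cmp.png',np.hstack([f(a),f(w)]))
goal([.5713,.1532,.2268],16.3)
```

```text
[ 0.502  -0.1666  0.2387] [ 0.0463  0.9989  0.002  -0.001 ] [-0.2993 -0.1713 -3.8705]
row [ 0.11 -0.25 68.39] [-0.0395  0.3248  0.013 ]
```

View pics/cmp.png

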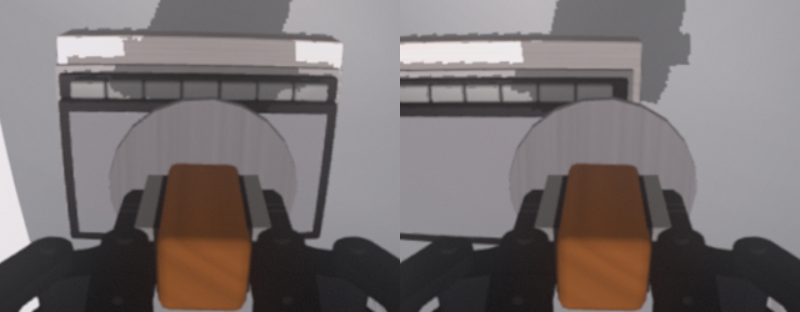

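The roller hasn't shifted in the grip (disc and handle sit where they did), and the clips now sit low and even. Next is the return to above the stand.

Emit:
play_rows(plan=[0,0,10,0,0.04,0.0,0,0,0,20,-0.005,0.08,0.0,0,0,0,30,-0.01,0.12,0,0,0,0,40,-0.015,0.16,0,0,0,0,50,-0.02,0.2,0,0,0,0,60,-0.03,0.24,0,0,0,0,68.4,-0.0395,0.28,0.005,0,0,0,68.4,-0.0395,0.31,0.013,0,0,0,68.4,-0.0395,0.325,0.013,0,0,0,68.4,-0.0395,0.325,0.013,0,0,0,68.4,-0.0395,0.325,0.013,0,0,0,68.4,-0.0395,0.325,0.013,0,0,0,68.4,-0.0395,0.325,0.013,0])

```text
clock: 35.45
position: [0.5723, 0.1524, 0.2287]
ee_rot: [0.6, 0.8, 0.002, -0.001]
ft_force: [-0.8, -0.2, -3.1]
grip_width: 0.27
grasp_force: 88.6
```

Run:
```python
from h import *
np.set_printoptions(precision=4,suppress=True)
o=status.get_obs();print(o['position'],o['ee_rot'])
goal([.5708,.1530,.0885],16.3)
```

```text
[0.5723 0.1524 0.2287] [ 0.6002  0.7999  0.0019 -0.0008]
row [ 0.12 -0.2  -0.06] [ 0.0005 -0.0016  0.1402]
```

Emit:
play_rows(plan=[0,0,0,0.0005,-0.0014,0.03,0,0,0,0,0.0005,-0.0014,0.06,0,0,0,0,0.0005,-0.0014,0.08,0,0,0,0,0.0005,-0.0014,0.085,0,0,0,0,0.0005,-0.0014,0.09,0,0,0,0,0.0005,-0.0014,0.094,0,0,0,0,0.0005,-0.0014,0.098,0,0,0,0,0.0005,-0.0014,0.102,0,0,0,0,0.0005,-0.0014,0.102,0])

```text
clock: 36.58
position: [0.5706, 0.1536, 0.1261]
ee_rot: [0.6, 0.8, 0.001, -0.001]
ft_force: [-0.5, -0.5, -3.8]
grip_width: 0.271
grasp_force: 88.5
```

No contact forces, so the wheel is in the pocket. 37.6 mm remain to the seating height.

Emit:
play_rows(plan=[0,0,0,0,0,0.006,0,0,0,0,0,0,0.012,0,0,0,0,0,0,0.018,0,0,0,0,0,0,0.024,0,0,0,0,0,0,0.029,0,0,0,0,0,0,0.033,0,0,0,0,0,0,0.035,0,0,0,0,0,0,0.0365,0,0,0,0,0,0,0.0365,0])

```text
clock: 37.7
position: [0.5709, 0.1538, 0.0899]
ee_rot: [0.6, 0.8, 0.002, -0.001]
ft_force: [0.2, 0.3, -3.7]
grip_width: 0.271
grasp_force: 88.5
```

Emit:
play_rows(plan=[0,0,0,0,0,0.0005,0,0,0,0,0,0,0.001,0,0,0,0,0,0,0.001,0])

```text
clock: 38.08
position: [0.5708, 0.1538, 0.0889]
ee_rot: [0.6, 0.8, 0.002, -0.001]
ft_force: [-0.1, -0.2, -3.6]
grip_width: 0.27
grasp_force: 88.5
```

Emit:
play_rows(plan=[0,0,0,0,0,0.0005,0,0,0,0,0,0,0.001,0,0,0,0,0,0,0.001,0])

```text
clock: 38.45
position: [0.5709, 0.1538, 0.0885]
ee_rot: [0.6, 0.8, 0.002, -0.001]
ft_force: [-4.4, -1.5, 5.2]
grip_width: 0.268
grasp_force: 89.4
```

The disc is resting on the rim. I'll release and retreat.

Emit:
play_rows(plan=[0,0,0,0,0,-0.0007,0.1,0,0,0,0,0,-0.0007,0.3,0,0,0,0,0,-0.0007,0.5,0,0,0,0,0,-0.0007,1,0,0,0,0,0,-0.0007,1,0,0,0,0,0,-0.0007,1,0,0,0,0,0,-0.0007,1,0,0,0,0,0,-0.0007,1])

```text
clock: 39.45
position: [0.5708, 0.1538, 0.0886]
ee_rot: [0.6, 0.8, 0.002, -0.001]
ft_force: [-0.7, 0.8, 0.0]
grip_width: 1.0
grasp_force: 0.0
```

Emit:
play_rows(plan=[0,0,0,0,0,-0.02,1,0,0,0,0,0,-0.05,1,0,0,0,0,0,-0.1,1,0,0,0,0,0,-0.15,1,0,0,0,0,0,-0.17,1,0,0,0,0,0,-0.17,1,0,0,0,0,0,-0.17,1])

```text
clock: 40.33
position: [0.5702, 0.1531, 0.2573]
ee_rot: [0.6, 0.8, 0.001, -0.001]
ft_force: [-0.1, -0.1, 0.4]
grip_width: 0.998
grasp_force: 0.0
```

Run:
```python
from h import *
w=viewer.camera('wrist')[:,:,::-1];s=viewer.camera('scene')[:,:,::-1]
print(status.get_obs()['position'])
cv2.imwrite('pics/fin.png',np.hstack([cv2.resize(w[120:320,220:420],(390,390)),cv2.resize(s[160:320,240:400+40],(400,320))[:320].copy() if 0 else cv2.resize(s[150:330,235:415],(390,390))]))
```

```text
[0.57015534 0.153036   0.2571453 ]
```

View pics/fin.png

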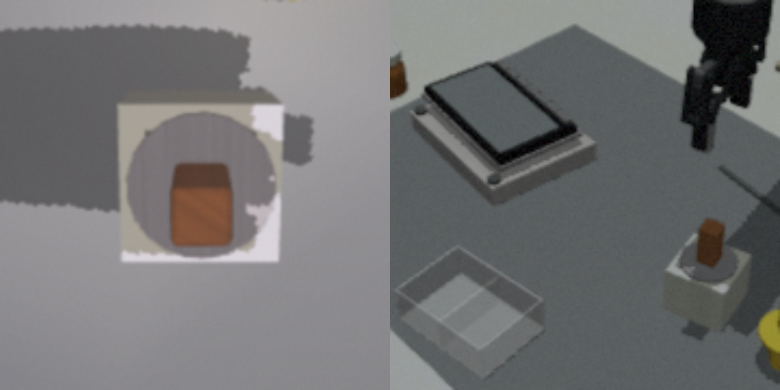

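The roller stands upright with its disc flat on the rim, the gripper is clear, and everything else in view is where it was.

```bash
python3 -c "
from workcell import manip
print(manip.hand_in())"
```

```text
the job is handed in; nothing more can be done
None
```

I rolled the strip end to end twice at about 12–17 N (read at stops, not continuously), with all seven clips looking seated, stood the roller back upright in its stand, let go, and handed in at about 40 s; one mistyped first move tilted the empty gripper about 11° in free air, with no contact.

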